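Scrape the broken chips off the inspection plate

TASK

Two blue chips of a broken porcelain dish lie on the white inspection plate. Pick up the red-handled scraper block, push both chips with it (never touching them with the gripper) over the plate's edge into the dark catch tray fixed there, then stand the scraper upright again in the middle of the round black mat it came from and let go.

Things in the scene. Friction and masses are not known exactly. Their poses are not given: they have to be found in the camera images.
- plate: Fixed white-topped plate, flat, no rim: 220 mm (own x, +-110) by 150 (own y, +-75) by 30 high. Origin: centre of its underside, on the bench; z up. Beyond its +x edge (x 110 to 190), as wide as the plate, the open dark steel catch tray: floor 4 mm above the bench, side walls 24 high, far wall 40 high. So push along own +x, which points to world +y, up to 30 degrees off.
- scraper: Loose block, 0.12 to 0.26 kg; origin: centre of its underside. Black foot 36 mm (own x) by 110 (own y, the scraping edge) by 18 high; in its middle a red grip bar 26 (own x) by 60 (own y), up to 68 above the underside. Front and back alike. Pinch the bar from above, across its 26 mm. Starts upright at the centre of a fixed round black mat, 130 across, 3 thick, on the robot's right.
- chip_1: Loose irregular blue porcelain chip, about 26 by 23 mm, 8 thick, 12 g; origin: its centre. Starts flat on the plate at own x -30 to 50 mm, y -36 to -16 mm of the plate. The scraper's foot fits on the plate behind both chips (foot centre at plate x = -85 mm).
- chip_2: A second such chip, starting at x -30 to 50 mm, y 16 to 36 mm of the plate. The scraper centred on the plate's x axis, its long edge across it, covers both chips in one stroke.
Mind the look-alikes: they are no part of the job. Leave any green look-alike of the chip_1 alone.

How it is judged:
On the way, in this order (a step that is already met when the one before it is completed fails the run):
1. the scraper is held in the gripper, well away from its mat (contact force between the fingers and scraper above 1 N and distance of scraper from where it was at the start of the episode above 0.08 m), for 0.2 s.
2. both chips are in the catch tray (x of chip_1 in the frame of plate between 0.11 and 0.19 m and y of chip_1 in the frame of plate between -0.075 and 0.075 m and z of each of chip_1, chip_2 in the frame of plate below 0.03 m and x of chip_2 in the frame of plate between 0.11 and 0.19 m and y of chip_2 in the frame of plate between -0.075 and 0.075 m), for 0.2 s.
At the end, for the whole second after the job is handed in: Both chips lie at rest in the catch tray (their centres between the plate's edge and the tray's far wall, below the plate's top); the scraper stands upright (within 10 degrees) and at rest within 40 mm of where it started, the middle of its mat (all of step 2 and linear speed of each of chip_1, chip_2, scraper below 0.03 m/s and distance of scraper from where it was at the start of the episode below 0.04 m and angle between scraper's own z axis and vertical below 0.17 rad); the robot touches nothing.
It fails at once if the gripper or arm touches a chip (contact force between any of the fingers, the arm and chip_1 above 0.3 N or contact force between any of the fingers, the arm and chip_2 above 0.3 N).
It also fails if it takes over 54 s, if anything falls off the work surface, if the arm or the gripper's body presses on something with over 40 N, if the wrist force passes 120 N, or if a joint passes its speed limit or range.

ROBOT

A 7-joint arm with a two-finger parallel gripper is mounted at the origin on the work surface. World frame = base frame: x ahead of the robot, y to its left, z up, the work surface at z = 0. Lengths are in m, angles in rad, forces in N, time in s.
With the tool pointing down it reaches from about 0.4 to 0.85 m from the base axis. Payload 10.4 kg.
Tool frame: the origin (TCP) lies midway between the tips of the shut fingers; the grasp point (between the pads) lies 19 mm behind it; z points along the fingers, x is the direction in which the jaws open and shut, and the axes are right-handed (so a half turn about z gives the same grasp; the last joint's range is limited). The gripper opens to 85 mm and grips with 20 to 120 N. Pads are 22 mm wide; open, the fingers measure 114 mm over their backs; the gripper's body (76 mm by 85 mm) begins 54 mm behind the grasp point. The pads swing forward as they close: fully open they stand 13 mm farther back than shut.
Start: joints at [-1.224, 0.332, -0.065, 1.46, 0.022, 1.35, -0.088], TCP at [0.226, 0.583, 0.231] pointing down, gripper open.
Joint ranges: [-2.6, 2.6], [-0.5, 2.12], [-1.47, 1.34], [0.16, 2.42], [-1.27, 4.41], [0.06, 2.06], [-2.6, 2.6]. Speed limits (rad/s): [2.22, 2.22, 2.79, 2.79, 3.14, 3.14, 3.14].

INTERFACE

Orientations are given as a unit quaternion [x, y, z, w].
In Python, from workcell import monitor, eyes, ticket, models gives the robot as it stands.
- The arm moves only by the tool servo_tool, never from a script. Its argument "motion" is a list of rows, each a list of 7 numbers: the opening, from 0 (shut) to 1 (fully open), then the shift along the tool's x, y, z in m, then the turn, a rotation vector about the tool's x, y, z in degrees. In form: [[fingers, tx, ty, tz, rx, ry, rz], ...]. A call has 1 to 20 rows; each row is the pose to reach, as a shift and turn from the pose commanded when the call began, along the tool's axes at that moment; what a row does not reach only later rows make up. A row lasts 1/8 s, in which the tool goes at most 62.5 mm and 10.7 degrees, less where a joint would pass 70% of its speed; a pose out of reach is approached as far as the arm can. A call with a gripper value outside its range is refused whole. The fingers move at their own pace and stop on an object; "grip_force" is the grip in N (left out, the last holds). Time passes only in rows, so rows that repeat a pose let the fingers close. It gives the time, the measured TCP pose, the force and the opening at its end, in the units of the state.
- monitor.get_obs(): the state, without advancing time (a new reading comes with each control period).
- eyes.camera(name): name is "scene" or "top" or "wrist"; returns (picture, depth): 420x560x3 uint8, blue, green, red; 420x560 float32, m along the optical axis (not along the pixel's ray), 0 where there is no reading.
- eyes.camera_info(name): a dict with "intrinsics" (3x3 intrinsics, pixels), "extrinsics" (4x4, takes a point from world to camera coordinates); the wrist camera has in their place "tool_from_camera" (4x4, takes a point from camera to tool coordinates, whose origin is the TCP and whose axes are the tool frame's). Camera axes: x right, y down, z forward; pixel columns grow to the right and rows downward; lengths in m; the calibration is good to about 2 mm. A picture is of the moment at which its call begins: read the wrist's pose just before it. camera_info takes no time and is no camera call.
- ticket.hand_in(): hands the job in, once; it reports no verdict.
Trained networks look in the newest picture that a camera, given by its name, has taken for a name from the list of things; names that differ only in an ending like _2 or _b are one class to them, and where a whole thing is asked for, a point or a joint stands for the part that bears it (a point fixed in the world has none). Each returns a list of dicts, best first, with "confidence" (0 to 1); they miss things now and then, are a little off and sometimes report something else, mostly with a low value. They report only what shows in the picture. A call takes as long as a camera call. They do not tell look-alikes from the thing itself.
- models.boxes_of(camera, thing): "point" ([x, y, z] in m, in the coordinates of the camera as it stood for that picture, good to about 4 mm: the middle of the surface that is visible of it).
The state is a dict: "clock": time; "joint_pos": joint angles; "joint_velocities": joint speeds; "tau": joint torques, N m; "position": TCP position; "ee_rot": TCP orientation; "ft_force": force on the tool from outside, world axes, zero at the start; "torque": the same for the moment, N m; "grip_width": opening from 0.0 (shut) to 1.0 (fully open).
Only numpy, scipy, OpenCV 4.12 (cv2) and the standard library are available. Lean on these libraries where they do the work, as an engineer would, in place of code of your own. Each camera call takes 0.05 s, during which the arm holds its last target. There are 200 camera calls.

## Working session

There is one attempt and no reset: what is moved stays moved. The work goes in short steps, Python scripts to look and compute and a tool call to move; the robot and the scene stay as the last step left them, time stands still between calls to the robot, and variables do not carry over. Pictures are saved under pics/ and viewed, about 8 in all and at most 12, crops included, and the job is handed in when it is done.

Besides the shell and the picture viewer there is one more tool, called as name(argument=value, ...) on one line, values as JSON. servo_tool: Moves the arm, as the interface text tells. Its arguments: {"type":"object","properties":{"motion":{"type":"array"},"grip_force":{"type":"number"}},"required":["motion"]}

```bash
mkdir -p pics; ls; cat > h.py <<'E'
import numpy as np,cv2
from workcell import monitor, eyes, ticket, models
from scipy.spatial.transform import Rotation as R
def world(cam,p):
    E=np.array(eyes.camera_info(cam)["extrinsics"]);return (np.linalg.inv(E)@np.r_[p,1])[:3]
def cloud(cam,d):
    i=eyes.camera_info(cam);K=np.array(i["intrinsics"]);E=np.linalg.inv(np.array(i["extrinsics"]))
    v,u=np.indices(d.shape)
    P=np.stack([(u-K[0,2])/K[0,0]*d,(v-K[1,2])/K[1,1]*d,d],-1)
    return P@E[:3,:3].T+E[:3,3]
E
python3 - <<'E'
from h import *
o=monitor.get_obs();print({k:np.round(v,3) for k,v in o.items()})
for c in("top","scene"):
    p,d=eyes.camera(c);cv2.imwrite(f"pics/{c}0.png",p);np.save(f"{c}0.npy",d)
    for t in("plate","scraper","chip_1"):
        for r in models.boxes_of(c,t):print(c,t,r["confidence"],np.round(world(c,r["point"]),3))
E
```

```text
pics
{'clock': np.float64(0.0), 'joint_pos': array([-1.224,  0.333, -0.065,  1.461,  0.022,  1.35 , -0.088]), 'joint_velocities': array([ 0.001,  0.003, -0.   ,  0.001,  0.001, -0.002, -0.002]), 'tau': array([ 1.0000e-03, -6.2544e+01,  5.0000e-02, -3.9160e+01,  1.6000e-02,
        1.0000e-02, -0.0000e+00]), 'position': array([0.226, 0.582, 0.231]), 'ee_rot': array([ 0.825,  0.565, -0.001,  0.   ]), 'ft_force': array([-0.314,  0.332,  0.443]), 'torque': array([ 0.008, -0.031,  0.01 ]), 'grip_width': np.float64(0.999)}
top plate 0.76 [0.574 0.084 0.028]
top plate 0.59 [0.593 0.036 0.036]
top scraper 0.89 [ 0.617 -0.223  0.023]
top scraper 0.67 [0.535 0.037 0.041]
top chip_1 0.69 [0.593 0.038 0.04 ]
top chip_1 0.66 [ 0.709 -0.123  0.009]
top chip_1 0.5 [ 0.718 -0.008  0.009]
top chip_1 0.48 [0.534 0.04  0.041]
scene plate 0.97 [0.584 0.067 0.033]
scene plate 0.74 [0.595 0.032 0.039]
scene scraper 0.93 [ 0.644 -0.239  0.033]
scene chip_1 0.73 [0.537 0.037 0.038]
scene chip_1 0.69 [0.595 0.033 0.039]
scene chip_1 0.57 [ 0.709 -0.122  0.01 ]
scene chip_1 0.49 [ 0.72  -0.013  0.007]
```

View pics/top0.png

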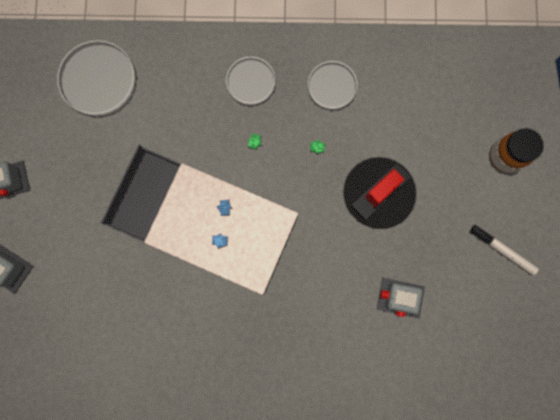

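```bash
python3 - <<'E'
from h import *
for c in("top","scene"):
    P=cloud(c,np.load(f"{c}0.npy"));b=cv2.imread(f"pics/{c}0.png").astype(int);B,G,Rr=b[...,0],b[...,1],b[...,2]
    ok=np.load(f"{c}0.npy")>0
    x,y,z=P[...,0],P[...,1],P[...,2]
    box=ok&(x>.3)&(x<.9)&(y>-.45)&(y<.35)
    def rect(m,n):
        m=cv2.morphologyEx(m.astype(np.uint8),cv2.MORPH_OPEN,np.ones((3,3)))
        k,l,s,_=cv2.connectedComponentsWithStats(m)
        for i in range(1,k):
            if s[i,4]>25:
                q=P[l==i];r=cv2.minAreaRect(q[:,:2].astype(np.float32)*1000)
                print(c,n,s[i,:],np.round(r[0],1),np.round(r[1],1),round(r[2],1),"zmed",round(np.median(q[:,2]),4))
    rect(box&(z>.022)&(z<.036)&(b.min(-1)>150),"white")
    rect(box&(Rr>B+60)&(Rr>G+60)&(z>.055)&(z<.08),"redtop")
    rect(box&(B>Rr+40)&(B>G+20),"blue")
    rect(box&(G>Rr+30)&(G>B+20),"green")
    rect(box&(y<-.1)&(z>.012)&(z<.025)&(b.max(-1)<90),"foot")
    rect(box&(y<-.1)&(z<.008)&(b.max(-1)<70),"mat")
E
```

```text
top white [  146   165   151   129 10798] [558.2  41.5] [220. 150.] 67.6 zmed 0.0299
top redtop [369 170  35  34 579] [ 627.7 -232.6] [26.  59.2] 43.9 zmed 0.0704
top blue [219 201  11  14 122] [591.   36.6] [22.6 17.3] 1.3 zmed 0.0381
top blue [213 235  14  12 131] [534.8  42.1] [18.5 22.6] 0.3 zmed 0.0379
top green [248 133  13  16 164] [716.5  -9.6] [23.2 25.5] 72.4 zmed 0.0075
top green [310 140  15  13 161] [ 708.4 -121.6] [23.  25.2] 0.2 zmed 0.0075
top foot [395 164  15  17  99] [ 662.5 -269.5] [34.6 11.4] 37.2 zmed 0.0208
top foot [354 194  24  25 330] [ 600.7 -204.5] [35.7 30.4] 44.6 zmed 0.0207
top foot [472 225  22  17 175] [ 556.9 -407.4] [39.2 15. ] 56.1 zmed 0.0159
top mat [ 344  158   72   71 2668] [ 626.2 -231.2] [126.9 123. ] 44.0 zmed 0.0028
scene white [ 229  130  148  103 8515] [557.6  41.1] [219.4 150.6] 67.7 zmed 0.0294
scene redtop [190 286  24  46 912] [ 629.6 -234.2] [26.5 59.4] 44.2 zmed 0.0701
scene blue [288 164  11   7  67] [536.9  41.3] [17.3 14.8] 44.5 zmed 0.0374
scene blue [310 185  10   9  75] [593.2  34.8] [15.  16.8] 44.7 zmed 0.0373
scene green [343 256  16  16 197] [716.5 -10.1] [29.  22.5] 1.9 zmed 0.0072
scene green [289 299  18  17 219] [ 708.2 -123. ] [26.4 25. ] 57.5 zmed 0.0074
scene foot [124 252  11   8  49] [ 470.3 -255.5] [18.4  4.5] 89.9 zmed 0.0177
scene foot [104 259  19  11  82] [ 465.7 -282. ] [30.3  4. ] 76.1 zmed 0.0188
scene foot [189 282  33  76 900] [ 629.1 -233.4] [ 36.1 110.6] 43.5 zmed 0.0204
scene foot [ 59 362  31  15 319] [ 557.6 -407.7] [39.8 14.8] 55.9 zmed 0.0153
scene mat [116 242  27  30 212] [ 469.1 -254.7] [29.6 55.2] 23.0 zmed 0.0035
scene mat [ 95 263  20  16 141] [ 454.9 -300.4] [36.9 19.8] 25.6 zmed 0.0036
scene mat [ 163  284   87   82 3535] [ 631.  -236.4] [127.  120.3] 49.6 zmed 0.0025
```

The top view shows the plate at about (222,229) with the tray to its left, and blue chips at (224,207) and (219,241). The scraper is on the mat at (380,192), and the green look-alikes are at (255,141) and (318,147). The detections match the picture.

```bash
cat >> h.py <<'E'
def go(p,yaw,o=None):
    "shift (mm) and turn (deg) in tool axes to TCP p, tool x at yaw deg, pointing down"
    o=o or monitor.get_obs();r=R.from_quat(o["ee_rot"])
    a=np.radians(yaw);T=np.array([[np.cos(a),np.sin(a),0],[np.sin(a),-np.cos(a),0],[0,0,-1]])
    print(np.round(r.inv().apply(np.array(p)-o["position"])*1000,1),np.round((r.inv()*R.from_matrix(T)).as_rotvec(degrees=True),2))
E
python3 - <<'E'
from h import *
go([.628,-.233,.15],43.9)
E
```

```text
[-615.2  669.8   81.3] [0.000e+00 1.000e-02 2.491e+01]
```

servo_tool(motion=[[1,-0.615,0.67,0.081,0,0,24.9],[1,-0.615,0.67,0.081,0,0,24.9],[1,-0.615,0.67,0.081,0,0,24.9],[1,-0.615,0.67,0.081,0,0,24.9],[1,-0.615,0.67,0.081,0,0,24.9],[1,-0.615,0.67,0.081,0,0,24.9],[1,-0.615,0.67,0.081,0,0,24.9],[1,-0.615,0.67,0.081,0,0,24.9],[1,-0.615,0.67,0.081,0,0,24.9],[1,-0.615,0.67,0.081,0,0,24.9],[1,-0.615,0.67,0.081,0,0,24.9],[1,-0.615,0.67,0.081,0,0,24.9],[1,-0.615,0.67,0.081,0,0,24.9],[1,-0.615,0.67,0.081,0,0,24.9],[1,-0.615,0.67,0.081,0,0,24.9],[1,-0.615,0.67,0.081,0,0,24.9],[1,-0.615,0.67,0.081,0,0,24.9],[1,-0.615,0.67,0.081,0,0,24.9]], grip_force=60)

```text
clock: 2.65
position: [0.6285, -0.2312, 0.1506]
ee_rot: [0.927, 0.375, 0.0, -0.0]
ft_force: [-0.5, 0.5, -0.6]
grip_width: 1.0
```

```bash
python3 - <<'E'
from h import *
o=monitor.get_obs();print(o["clock"],o["joint_pos"].round(2))
go([.628,-.233,.035],43.9,o)
p,d=eyes.camera("wrist");i=eyes.camera_info("wrist");K=np.array(i["intrinsics"]);T=np.array(i["tool_from_camera"])
b=p.astype(int);m=(b[...,2]>b[...,0]+60)&(b[...,2]>b[...,1]+60)&(d>0)
v,u=np.nonzero(m);D=d[m];P=np.c_[(u-K[0,2])/K[0,0]*D,(v-K[1,2])/K[1,1]*D,D]@T[:3,:3].T+T[:3,3]
W=R.from_quat(o["ee_rot"]).apply(P)+o["position"]
W=W[(W[:,2]>.06)&(np.hypot(W[:,0]-.628,W[:,1]+.233)<.05)]
print(cv2.minAreaRect(W[:,:2].astype(np.float32)*1000),np.median(W[:,2]),len(W))
cv2.imwrite("pics/w1.png",p)
E
```

```text
2.65 [-0.15  0.54  0.62  1.46 -0.32  1.24  1.27]
[ -1.8   1.  115.6] [-0.02 -0.06  0.12]
((629.4661865234375, -233.89137268066406), (25.832902908325195, 59.48558807373047), 44.682010650634766) 0.06951275374956568 2889
```

servo_tool(motion=[[1,-0.0015,0.002,0.04,0,0,0],[1,-0.0015,0.002,0.07,0,0,0],[1,-0.0015,0.002,0.095,0,0,0],[1,-0.0015,0.002,0.115,0,0,0],[1,-0.0015,0.002,0.115,0,0,0],[0,-0.0015,0.002,0.115,0,0,0],[0,-0.0015,0.002,0.115,0,0,0],[0,-0.0015,0.002,0.115,0,0,0],[0,-0.0015,0.002,0.115,0,0,0],[0,-0.0015,0.002,0.115,0,0,0],[0,-0.0015,0.002,0.115,0,0,0],[0,-0.0015,0.002,0.115,0,0,0],[0,-0.0015,0.002,0.115,0,0,0]], grip_force=60)

```text
clock: 4.32
position: [0.629, -0.2353, 0.0359]
ee_rot: [0.927, 0.374, 0.0, 0.0]
ft_force: [-0.7, 0.5, 5.5]
grip_width: 0.294
```

```bash
python3 - <<'E'
from h import *
o=monitor.get_obs();print(o["clock"],o["position"],o["ft_force"])
a=np.radians(67.6);ux=np.array([np.cos(a),np.sin(a)]);c=np.array([.558,.0413])
for s in(-.085,.095):print(s,c+s*ux)
go([*(c-.085*ux),.135],67.6,o)
E
```

```text
4.325 [ 0.62901247 -0.23530288  0.03588595] [-0.68127117  0.51379055  5.51303533]
-0.085 [ 0.52560902 -0.03728641]
0.095 [0.59420169 0.12913187]
[  62.9 -214.3  -99.2] [  0.04  -0.03 -23.68]
```

servo_tool(motion=[[0,0,0,-0.02,0,0,0],[0,0,0,-0.05,0,0,0],[0,0,0,-0.08,0,0,0],[0,0,0,-0.1,0,0,0],[0,0.01,-0.02,-0.1,0,0,-2],[0,0.018,-0.05,-0.1,0,0,-5],[0,0.026,-0.08,-0.1,0,0,-9],[0,0.035,-0.11,-0.1,0,0,-13],[0,0.043,-0.14,-0.1,0,0,-17],[0,0.051,-0.17,-0.1,0,0,-20],[0,0.058,-0.195,-0.1,0,0,-22],[0,0.063,-0.214,-0.1,0,0,-23.5],[0,0.063,-0.214,-0.1,0,0,-23.5],[0,0.063,-0.214,-0.1,0,0,-23.5]])

```text
clock: 6.08
position: [0.5259, -0.0383, 0.1355]
ee_rot: [0.832, 0.554, 0.0, 0.0]
ft_force: [-1.1, -0.1, -2.0]
grip_width: 0.293
```

```bash
python3 - <<'E'
from h import *
o=monitor.get_obs();print(o["clock"],o["position"],o["joint_pos"].round(2))
for c in("top","scene"):
    p,d=eyes.camera(c);P=cloud(c,d);b=p.astype(int);z=P[...,2]
    m=(b.max(-1)<90)&(d>0)&(np.hypot(P[...,0]-.526,P[...,1]+.037)<.07)&(z>.085)&(z<.13)
    q=P[m];print(c,len(q),cv2.minAreaRect(q[:,:2].astype(np.float32)*1000) if len(q)>20 else 0,np.median(z[m]))
    cv2.imwrite(f"pics/{c}1.png",p)
a=cv2.imread("pics/top1.png")[100:350,80:480];s=cv2.imread("pics/scene1.png")[100:350,80:480]
cv2.imwrite("pics/both1.png",cv2.resize(np.hstack([a,s]),(800,250)))
a=np.radians(67.6);ux=np.array([np.cos(a),np.sin(a)])
go([*(np.array([.558,.0413])-.085*ux),.064],67.6,o)
E
```

```text
6.075 [ 0.52586044 -0.03829914  0.13548459] [-0.47  0.2   0.52  1.86 -0.11  1.1   1.26]
top 0 0 nan
scene 667 ((527.0858764648438, -39.90404510498047), (34.9888801574707, 106.2232437133789), 67.42216491699219) 0.1194079250388187
[ 0.8 -0.7 71.5] [ 0.03  0.01 -0.26]
  return _methods._mean(a, axis=axis, dtype=dtype,
  ret = ret.dtype.type(ret / rcount)
```

View pics/both1.png

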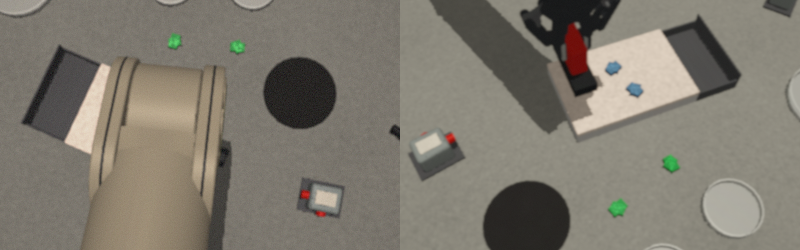

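servo_tool(motion=[[0,0.001,-0.001,0.02,0,0,0],[0,0.001,-0.001,0.045,0,0,0],[0,0.001,-0.001,0.06,0,0,0],[0,0.001,-0.001,0.067,0,0,0],[0,0.001,-0.001,0.071,0,0,0],[0,0.001,-0.001,0.072,0,0,0],[0,0.001,-0.001,0.072,0,0,0]])

```text
clock: 7.05
position: [0.5253, -0.0361, 0.0637]
ee_rot: [0.832, 0.555, 0.0, 0.0]
ft_force: [-0.9, 0.4, -1.6]
grip_width: 0.298
```

```bash
python3 - <<'E'
from h import *
o=monitor.get_obs();print(o["clock"],o["position"],o["ft_force"])
a=np.radians(67.6);ux=np.array([np.cos(a),np.sin(a)])
go([*(np.array([.558,.0413])+.112*ux),.0637],67.6,o)
E
```

```text
7.05 [ 0.52534206 -0.03607343  0.06371559] [-0.91418425  0.38138098 -1.55782402]
[1.96e+02 1.00e-01 1.00e-01] [ 0.03 -0.03 -0.19]
```

servo_tool(motion=[[0,0.006,0,0,0,0,0],[0,0.016,0,0,0,0,0],[0,0.027,0,0,0,0,0],[0,0.038,0,0,0,0,0],[0,0.049,0,0,0,0,0],[0,0.06,0,0,0,0,0],[0,0.071,0,0,0,0,0],[0,0.082,0,0,0,0,0],[0,0.093,0,0,0,0,0],[0,0.104,0,0,0,0,0],[0,0.115,0,0,0,0,0],[0,0.126,0,0,0,0,0],[0,0.137,0,0,0,0,0],[0,0.148,0,0,0,0,0],[0,0.159,0,0,0,0,0],[0,0.17,0,0,0,0,0],[0,0.18,0,0,0,0,0],[0,0.189,0,0,0,0,0],[0,0.196,0,0,0,0,0],[0,0.196,0,0,0,0,0]])

```text
clock: 9.55
position: [0.6004, 0.1454, 0.0632]
ee_rot: [0.832, 0.555, 0.0, -0.0]
ft_force: [0.0, -0.1, -1.6]
grip_width: 0.297
```

```bash
cat >> h.py <<'E'
def chips(c):
    p,d=eyes.camera(c);P=cloud(c,d);b=p.astype(int);B,G,Rr=b[...,0],b[...,1],b[...,2]
    a=np.radians(67.6);x=P[...,0]-.558;y=P[...,1]-.0413
    px=x*np.cos(a)+y*np.sin(a);py=-x*np.sin(a)+y*np.cos(a)
    m=(d>0)&(B>Rr+25)&(B>G+12)&(abs(px)<.21)&(abs(py)<.09)
    k,l,s,_=cv2.connectedComponentsWithStats(m.astype(np.uint8))
    for i in range(1,k):
        if s[i,4]>15:print(c,"blue",s[i,4],"plate xyz",*[round(float(np.median(q[l==i])),4) for q in(px,py,P[...,2])])
    return p,d
E
python3 - <<'E'
from h import *
o=monitor.get_obs();print(o["clock"],o["position"],o["ft_force"])
A=[chips(c)[0] for c in("top","scene")]
cv2.imwrite("pics/both2.png",cv2.resize(np.hstack([A[0][80:360,60:340],A[1][80:360,240:520]]),(800,400)))
E
```

```text
9.55 [0.60038733 0.14541019 0.06321609] [ 0.01866002 -0.12481172 -1.57936428]
top blue 49 plate xyz 0.1428 -0.0472 0.0128
scene blue 116 plate xyz 0.1426 -0.0472 0.0113
```

View pics/both2.png

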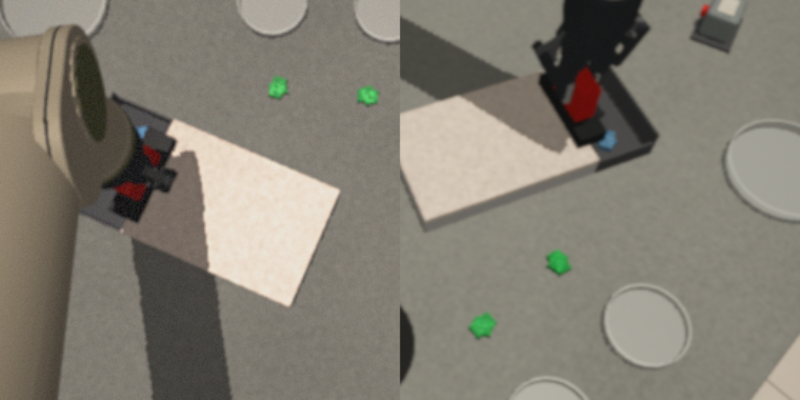

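One chip is clearly in the tray, at (140,132) on the left and (607,140) on the right. The other is hidden behind the scraper, so I'll lift and look.

servo_tool(motion=[[0,0,0,-0.02,0,0,0],[0,0,0,-0.05,0,0,0],[0,-0.02,0,-0.075,0,0,0],[0,-0.06,0,-0.08,0,0,0],[0,-0.1,0,-0.08,0,0,0],[0,-0.14,0,-0.08,0,0,0],[0,-0.17,0,-0.08,0,0,0],[0,-0.196,0,-0.08,0,0,0],[0,-0.196,0,-0.08,0,0,0]])

```text
clock: 10.78
position: [0.5247, -0.0386, 0.1448]
ee_rot: [0.833, 0.553, 0.001, 0.0]
ft_force: [0.5, 0.1, -0.7]
grip_width: 0.299
```

```bash
python3 - <<'E'
from h import *
o=monitor.get_obs();print(o["clock"],o["position"],o["ft_force"])
A=[chips(c)[0] for c in("top","scene")]
cv2.imwrite("pics/both3.png",cv2.resize(np.hstack([A[0][80:360,60:340],A[1][80:360,240:520]]),(800,400)))
go([.629,-.2353,.137],44.0,o)
E
```

```text
10.775 [ 0.52473156 -0.03858983  0.14483786] [ 0.49526589  0.07736976 -0.67860589]
top blue 175 plate xyz 0.1438 -0.0404 0.0115
top blue 173 plate xyz 0.1463 0.0163 0.0117
scene blue 147 plate xyz 0.1448 0.0149 0.011
scene blue 154 plate xyz 0.1425 -0.0426 0.0111
[-140.9  172.4    7.9] [ 0.06 -0.07 23.17]
```

View pics/both3.png

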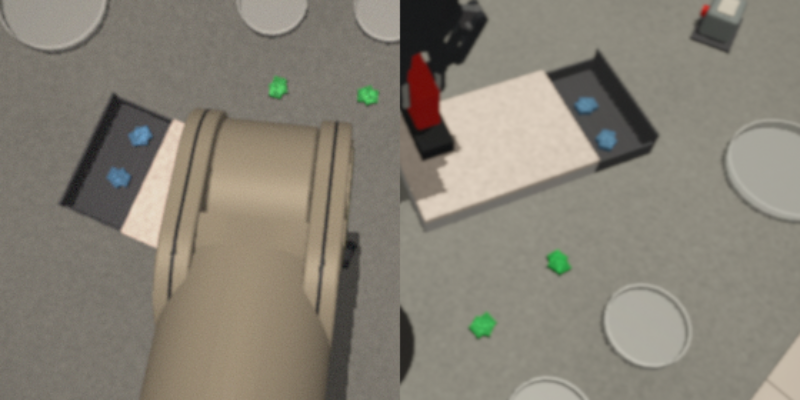

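Both chips lie in the tray, at (140,135) and (118,177) on the left, and the plate coordinates confirm it. Now back to the mat.

servo_tool(motion=[[0,-0.01,0.012,0,0,0,2],[0,-0.028,0.034,0,0,0,5],[0,-0.048,0.059,0,0,0,8],[0,-0.07,0.086,0,0,0,12],[0,-0.092,0.113,0,0,0,16],[0,-0.112,0.137,0,0,0,19],[0,-0.128,0.157,0,0,0,21],[0,-0.138,0.169,0,0,0,23],[0,-0.141,0.172,0,0,0,23.2],[0,-0.141,0.172,0,0,0,23.2],[0,-0.141,0.172,0.03,0,0,23.2],[0,-0.141,0.172,0.06,0,0,23.2],[0,-0.141,0.172,0.08,0,0,23.2],[0,-0.141,0.172,0.08,0,0,23.2]])

```text
clock: 12.62
position: [0.629, -0.2313, 0.0621]
ee_rot: [0.926, 0.377, -0.001, -0.001]
ft_force: [0.2, -0.3, -1.5]
grip_width: 0.294
```

```bash
python3 - <<'E'
from h import *
o=monitor.get_obs();print(o["clock"],o["position"],o["ft_force"])
go([.629,-.2353,.0365],44.0,o)
p,d=eyes.camera("scene");P=cloud("scene",d);b=p.astype(int);z=P[...,2]
m=(b.max(-1)<90)&(d>0)&(np.hypot(P[...,0]-.629,P[...,1]+.234)<.07)&(z>.035)&(z<.065)
print(cv2.minAreaRect(P[m][:,:2].astype(np.float32)*1000),np.median(z[m]),m.sum())
E
```

```text
12.625 [ 0.62896529 -0.23134611  0.06206623] [ 0.19046544 -0.32377891 -1.54305903]
[-2.7  2.9 25.6] [-0.13  0.05  0.26]
((647.7610473632812, -250.62841796875), (36.31071853637695, 54.605934143066406), 43.08852767944336) 0.0465480238832241 737
```

servo_tool(motion=[[0,-0.002,0.002,0.01,0,0,0],[0,-0.003,0.003,0.018,0,0,0],[0,-0.003,0.003,0.023,0,0,0],[0,-0.003,0.003,0.025,0,0,0],[0,-0.003,0.003,0.0265,0,0,0],[0,-0.003,0.003,0.0265,0,0,0],[0,-0.003,0.003,0.0265,0,0,0]])

```text
clock: 13.55
position: [0.6298, -0.2366, 0.037]
ee_rot: [0.926, 0.376, 0.0, 0.0]
ft_force: [1.2, -0.8, -1.0]
grip_width: 0.291
```

servo_tool(motion=[[0,0,0,0.001,0,0,0],[0,0,0,0.001,0,0,0],[1,0,0,0.001,0,0,0],[1,0,0,0.001,0,0,0],[1,0,0,0.001,0,0,0],[1,0,0,0.001,0,0,0],[1,0,0,0.001,0,0,0],[1,0,0,0.001,0,0,0],[1,0,0,-0.01,0,0,0],[1,0,0,-0.04,0,0,0],[1,0,0,-0.09,0,0,0],[1,0,0,-0.14,0,0,0],[1,0,0,-0.17,0,0,0],[1,0,0,-0.17,0,0,0],[1,0,0,-0.17,0,0,0]])

```text
clock: 15.42
position: [0.6294, -0.2364, 0.2065]
ee_rot: [0.926, 0.376, -0.0, -0.0]
ft_force: [0.3, 0.6, -0.8]
grip_width: 0.998
```

```bash
python3 - <<'E'
from h import *
o=monitor.get_obs();print(o["clock"],o["position"],o["grip_width"],o["ft_force"])
A=[]
for c in("top","scene"):
    p,d=chips(c);A.append(p);P=cloud(c,d);b=p.astype(int);z=P[...,2]
    n=(d>0)&(np.hypot(P[...,0]-.629,P[...,1]+.234)<.08)
    for m,t in((n&(b.max(-1)<90)&(z>.012)&(z<.03),"foot"),(n&(b[...,2]>b[...,0]+60)&(z>.06)&(z<.08),"red")):
        if m.sum()>20:print(c,t,m.sum(),cv2.minAreaRect(P[m][:,:2].astype(np.float32)*1000),np.percentile(z[m],[5,50,95]))
cv2.imwrite("pics/end.png",A[1])
E
```

```text
15.425 [ 0.62939918 -0.23644169  0.20649086] 0.9978567313848635 [ 0.25098944  0.61402187 -0.82051137]
top blue 170 plate xyz 0.1436 -0.0408 0.0118
top blue 170 plate xyz 0.1463 0.0161 0.0117
top foot 86 ((610.0188598632812, -200.06195068359375), (10.949274063110352, 34.306602478027344), 45.84352111816406) [0.01630888 0.02066674 0.0235706 ]
scene blue 149 plate xyz 0.1447 0.0148 0.0109
scene blue 154 plate xyz 0.1426 -0.0419 0.0111
scene foot 936 ((628.8875122070312, -235.959716796875), (36.09095764160156, 110.0521469116211), 44.081180572509766) [0.01688142 0.02039848 0.02249886]
scene red 884 ((629.0767822265625, -236.47727966308594), (26.447216033935547, 59.45861053466797), 44.25554656982422) [0.06538054 0.07022742 0.07206832]
```

View pics/end.png

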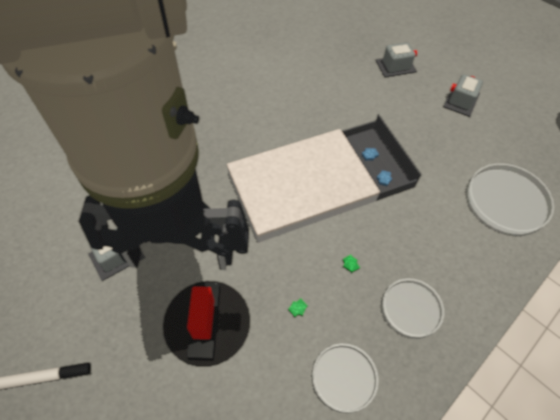

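The scraper stands upright on the mat at (200,322), both chips are in the tray at (370,153) and (384,177), and the gripper is clear.

```bash
python3 -c "
from workcell import ticket;print(ticket.hand_in())"
```

```text
the job is handed in; nothing more can be done
None
```

The job is handed in. I gripped the scraper, pushed both blue chips into the catch tray in one stroke, and stood it back on its mat. The robot's clock read about 15.5 s of the allowed 54 s.

- **Chips:** both cameras put both chips in the tray at plate x of about 143–146 mm, y about −41 and +16 mm. Their tops were about 11 mm above the bench.
- **Scraper:** it stands upright about 3 mm from where it started. Its foot and bar tops were at the same heights as at the start. Only the scene camera saw it whole, because the arm blocked most of the top camera's view.
- **Gripper and bystanders:** the gripper was open with its tip at 0.21 m, well clear of everything. The green look-alikes were not touched.

No check failed, and where both cameras saw the same thing they agreed to within 3 mm. The hand-in gives no verdict, so these are my own readings.

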